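# Bring a batch of cacti under the grow lamp

## Task

Stand every potted cactus that is out on the bench upright in the cells of the grey tray. Then lift the yellow lamp by its red knob out of its notch, shift it along the rail and drop it into the notch nearest the middle of the tray, and only then set the dimmer lever to the green mark. Last, check the lamp's temperature: hold the thermometer with its lens pointing straight at the middle of the lamp's face from about 5 to 25 cm away, steady for two seconds, then lay it back flat on its mat; leave the fan and everything else on the bench as it was.

Things in the scene. Friction and masses are not known exactly. Their poses are not given: they have to be found in the camera images.
- stand: Fixed grow stand: two posts, 309 mm tall and 290 mm either side of the origin, carry a white 8 mm thick rail along its y axis. Origin on the bench under the rail's middle. Nine notches in the rail's top edge at y = -200, -150 .. 200 mm, each 15 mm wide and deep; notch floors 285 mm, rail top 300 mm above the bench. May be turned a few degrees.
- lamp_knob (a point): Centre of the RED grip knob (28 x 28 x 34 mm tall) on the yellow lamp's slide (0.4 kg): a loose black saddle straddles the rail (3 mm clear each side, flat top 26 x 50 mm 28 mm below this point), its 9 mm wide cross pin in a notch. This point is 338 mm above the bench when seated, 353 mm riding between notches; the slide lifts at most 40 mm. Starts in an end notch. Axes as the stand's.
- lamp_face (a point): Centre of the lamp's front face, a white disc 90 mm across in a yellow housing 104 mm across, 50 mm deep, looking to the robot's side and 35 degrees downwards. It lies 22 mm towards the stand's -x from the knob and 188 mm below it.
- fan_center (a point): Centre of the small black fan that hangs on the same rail in the other end notch, on a like saddle with a black knob 173 mm above this point. Not to be moved.
- tray: Grey pot tray, fixed on the bench in front of the rail: 200 mm (x) by 210 mm (y), walls and crossing dividers 30 mm high and 4 mm thick, floor 4 mm thick; four cells of about 94 x 99 mm centred at (+-49, +-51) mm. Origin at the centre of its underside; axes parallel to the stand's. Where it stands along the rail varies.
- dimmer: Black lamp dimmer, fixed to the bench: box 130 (x) x 85 (y) x 50 (z) mm, origin at the centre of its underside. The red-balled lever turns about the box's y axis, its pivot on the top face above the origin (50 mm up). Beside it, 18 to 24 mm towards the box's +y, stands a white half disc, 55 mm in radius, with black marks and one larger GREEN mark.
- lever (a joint): Dimmer lever angle in rad: 0 = off, leaning 0.7 rad from upright towards the box's -x; grows as it swings towards +x; 0.7 is upright, 1.4 the end stop. The green mark is at 0.95. It stays where it is left (about 1.5 N at the ball moves it).
- lever_ball (a point): Centre of the lever's red ball, 26 mm across, 90 mm from the pivot on a 10 mm thick stem.
- mat: Blue rubber mat, 180 (x) x 200 (y) x 4 mm, fixed on the bench, where the thermometer is kept. Origin at the centre of its underside.
- thermo_grip (a point): Grip point of the pistol-shaped infrared thermometer (0.2 kg), lying on its side: orange barrel 120 mm long (x), 46 mm wide (y), 40 mm thick (z), black handle from its rear half towards -y. The point is on the barrel's centre line, 20 mm ahead of its middle, 20 mm over what it lies on; grip it here across y. x points out of the lens, z up as it lies.
- thermo_lens (a point): Lens at the front of the thermometer, 55 mm ahead of thermo_grip; it looks along its +x axis.
- feed_center (a point): White jar of plant feed, 60 mm across, 120 mm tall, this point half-way up. Not part of the job.
- pot1_center (a point): Round cactus in a terracotta pot (0.15 to 0.3 kg): pot 64 mm tall, upright rim band 64 mm across from 42 to 64 mm above its foot, 60 mm across below, heavy at the foot; the cactus rises to 98 mm. Its reading is at the pot's middle: on its axis, 49 mm above its foot and half-way up. It may be absent (None): two to four are out on the bench.
- pot2_center (a point): Round cactus in a terracotta pot (0.15 to 0.3 kg): pot 64 mm tall, upright rim band 64 mm across from 42 to 64 mm above its foot, 60 mm across below, heavy at the foot; the cactus rises to 98 mm. Its reading is at the pot's middle: on its axis, 49 mm above its foot and half-way up. It may be absent (None): two to four are out on the bench.
- pot3_center (a point): Round cactus in a terracotta pot (0.15 to 0.3 kg): pot 64 mm tall, upright rim band 64 mm across from 42 to 64 mm above its foot, 60 mm across below, heavy at the foot; the cactus rises to 98 mm. Its reading is at the pot's middle: on its axis, 49 mm above its foot and half-way up. It may be absent (None): two to four are out on the bench.
- pot4_center (a point): Round cactus in a terracotta pot (0.15 to 0.3 kg): pot 64 mm tall, upright rim band 64 mm across from 42 to 64 mm above its foot, 60 mm across below, heavy at the foot; the cactus rises to 98 mm. Its reading is at the pot's middle: on its axis, 49 mm above its foot and half-way up. It may be absent (None): two to four are out on the bench.
Not all that is in view belongs to the job. What is shaped like the part that bears thermo_grip but turquoise is not meant.

How it is judged:
On the way, in this order (a step that is already met when the one before it is completed fails the run):
1. every potted cactus that is out stands upright in the tray (x of pot1_center in the frame of tray between -0.09 and 0.09 m and y of pot1_center in the frame of tray between -0.095 and 0.095 m and z of each of pot1_center, pot2_center, pot3_center, pot4_center in the frame of tray below 0.062 m and angle between each of pot1_center, pot2_center, pot3_center, pot4_center's own z axis and vertical below 0.15 rad and x of pot2_center in the frame of tray between -0.09 and 0.09 m and y of pot2_center in the frame of tray between -0.095 and 0.095 m and x of pot3_center in the frame of tray between -0.09 and 0.09 m and y of pot3_center in the frame of tray between -0.095 and 0.095 m and x of pot4_center in the frame of tray between -0.09 and 0.09 m and y of pot4_center in the frame of tray between -0.095 and 0.095 m), for 0.2 s.
2. the lamp is seated in a notch in line with the middle of the tray (all of step 1 and y of lamp_face in the frame of tray between -0.035 and 0.035 m and z of lamp_knob in the frame of stand between 0.325 and 0.3445 m and angle between lamp_knob's own z axis and vertical below 0.12 rad and x of lamp_knob in the frame of stand between -0.012 and 0.012 m), for 0.3 s.
3. the dimmer lever is at the green mark (y of lamp_face in the frame of tray between -0.035 and 0.035 m and z of lamp_knob in the frame of stand between 0.325 and 0.3445 m and angle between lamp_knob's own z axis and vertical below 0.12 rad and x of lamp_knob in the frame of stand between -0.012 and 0.012 m and value of joint lever between 0.86 and 1.04 rad), for 0.3 s.
4. the thermometer points at the lamp's face, 4 to 26 cm away, held for 1.5 s (all of step 3 and y of lamp_face in the frame of thermo_lens between -0.025 and 0.025 m and z of lamp_face in the frame of thermo_lens between -0.025 and 0.025 m and x of lamp_face in the frame of thermo_lens between 0.04 and 0.26 m), for 1.5 s.
At the end, for the whole second after the job is handed in: All the pots that were out stand upright on the tray's floor; the lamp's pin is down in a notch, the lamp within 35 mm of the tray's middle line; the lever is within 0.09 rad of the green mark; the thermometer lies flat on its mat (grip point within 80 mm of its centre in x, 90 mm in y) (all of step 1 and all of step 3 and x of thermo_grip in the frame of mat between -0.08 and 0.08 m and y of thermo_grip in the frame of mat between -0.09 and 0.09 m and height (world z) of thermo_grip below 0.032 m and angle between thermo_grip's own z axis and vertical below 0.15 rad); the robot touches nothing.
It fails at once if the jar of plant feed is moved (distance of feed_center from where it was at the start of the episode above 0.04 m).
It fails at once if the fan is moved (distance of fan_center from where it was at the start of the episode above 0.04 m).
Of pot1, pot2, pot3, pot4 only 2 to 4 are there at a start; the rules pass over those that are not, and their reading is None.
At some moment in a run one of pot1, pot2, pot3, pot4 may be knocked a few centimetres aside while the robot is not near it.
It also fails if it takes over 210 s, if anything falls off the work surface, if the arm or the gripper's body presses on something with over 40 N, if the wrist force passes 120 N, or if a joint passes its speed limit or range.

## Robot

A 6-joint arm with a two-finger parallel gripper is mounted at the origin on the work surface. World frame = base frame: x ahead of the robot, y to its left, z up, the work surface at z = 0. Lengths are in m, angles in rad, forces in N, time in s.
With the tool pointing down it reaches from about 0.35 to 0.775 m from the base axis. Payload 7.3 kg.
Tool frame: the origin (TCP) lies midway between the tips of the shut fingers; the grasp point (between the pads) lies 19 mm behind it (manip.pinch_z is the z of the grasp point in the tool frame, in m); z points along the fingers, y is the line along which they close (so a half turn about z gives the same grasp; the last joint's range is limited). The gripper opens to 92 mm and grips with 3 to 60 N. Pads are 19 mm wide; open, the fingers measure 130 mm over their backs; the gripper's body (75 mm by 190 mm) begins 47 mm behind the grasp point.
Start: joints at [1.048, 0.342, 1.524, -0, 1.275, -0.146], TCP at [0.193, 0.488, 0.227] pointing down, gripper open.
Joint ranges: [-2.53, 2.53], [-0.77, 2.02], [0.04, 2.7], [-1, 4.14], [0.28, 2.66], [-3.11, 3.11]. Speed limits (rad/s): [2.57, 2.57, 3.14, 3.14, 3.14, 3.14].

## Interface

Orientations are given as a unit quaternion [x, y, z, w].
In Python, from bench import sensors, optics, sign_off, finder, manip gives the robot as it stands.
- The arm moves only by the shell command python3 -m crank 'ROWS' [FORCE]. ROWS is JSON, one flat list of numbers, 7 for each row, row after row: the turn, a rotation vector about the world's x, y, z in degrees, then the shift along the world's x, y, z in cm, then the opening, from -1 (shut) to 1 (fully open), so that 0 is half open. In form: [wx, wy, wz, x, y, z, claw, wx, wy, wz, x, y, z, claw, ...]. A call has 1 to 12 rows; each row shifts and turns the commanded pose from where the row before left it; what a row does not reach is not made up. A row lasts 1/12 s, in which the tool goes at most 41.7 mm and 7.16 degrees, less where a joint would pass 70% of its speed; a pose out of reach is approached as far as the arm can. A call with a gripper value outside its range is refused whole. The fingers move at their own pace and stop on an object; FORCE is the grip in N (left out, the last holds). Time passes only in rows, so rows that do not move let the fingers close. It gives the time, the measured TCP pose, the force, the opening and the grip force at its end, in the units of the state.
- sensors.sense(): the state, without advancing time (a new reading comes with each control period).
- optics.read_camera(name): name is "scene" or "top" or "wrist"; returns the picture (384x512x3 uint8, red, green, blue); there is no depth.
- optics.camera_info(name): a dict with "intrinsics" (3x3 intrinsics, pixels), "R" (3x3) and "t" (3): a world point X has camera coordinates R X + t; the wrist camera has in their place "T_tool_cam" (4x4, takes a point from camera to tool coordinates, whose origin is the TCP and whose axes are the flange's). Camera axes: x right, y down, z forward; pixel columns grow to the right and rows downward; lengths in m; the calibration is good to about 2 mm. A picture is of the moment at which its call begins: read the wrist's pose just before it. camera_info takes no time and is no camera call.
- sign_off(): hands the job in; it is judged then, once.
Trained networks look in the newest picture that a camera, given by its name, has taken for a name from the list of things; names that differ only in an ending like _2 or _b are one class to them, and where a whole thing is asked for, a point or a joint stands for the part that bears it (a point fixed in the world has none). Each returns a list of dicts, best first, with "conf" (0 to 1); they miss things now and then, are a little off and sometimes report something else, mostly with a low value. They report only what shows in the picture. A call takes as long as a camera call. They do not tell look-alikes from the thing itself.
- finder.cut_out(camera, query): "mask" (384x512 bool, what is visible of it) and "box" ([left, top, right, bottom] in pixels, round what is visible of it).
- finder.tip_of(camera, query): "position" ([column, row] in pixels: a listed point, or the origin of a listed thing).
The state is a dict: "time": time; "q": joint angles; "joint_velocities": joint speeds; "joint_efforts": joint torques, N m; "eef_pos": TCP position; "eef_rot": TCP orientation; "ft_force": force on the tool from outside, world axes, zero at the start; "moment": the same for the moment, N m; "opening": finger opening in m; "finger_force": force on a finger pad.
Only numpy, scipy, OpenCV 4.12 (cv2) and the standard library are available. Lean on these libraries where they do the work, as an engineer would, in place of code of your own. Each camera call takes 0.05 s, during which the arm holds its last target. There are 200 camera calls.

## Working session

There is one attempt and no reset: what is moved stays moved. The work goes in short steps, Python scripts to look and compute and a shell command to move; the robot and the scene stay as the last step left them, time stands still between calls to the robot, and variables do not carry over. Pictures are saved under pics/ and viewed, at most 14 in all, crops included, and the job is handed in when it is done.

```bash
ls; mkdir -p pics; cat > h.py <<'E'
import numpy as np, cv2
from bench import sensors, optics, finder, manip
from scipy.spatial.transform import Rotation as R
def cam(name):
    i=optics.camera_info(name); K=np.array(i["intrinsics"])
    if "T_tool_cam" in i:
        s=sensors.sense(); T=np.eye(4); T[:3,:3]=R.from_quat(s["eef_rot"]).as_matrix(); T[:3,3]=s["eef_pos"]
        W=T@np.array(i["T_tool_cam"]); Rc=W[:3,:3].T; return K,Rc,-Rc@W[:3,3]
    return K,np.array(i["R"]),np.array(i["t"])
def ray(c,px):
    K,Rc,t=c; d=Rc.T@np.linalg.solve(K,[px[0],px[1],1.]); return -Rc.T@t,d/np.linalg.norm(d)
def onz(c,px,z):
    o,d=ray(c,px); return o+d*(z-o[2])/d[2]
def proj(c,X):
    K,Rc,t=c; p=K@(Rc@np.array(X)+t); return p[:2]/p[2]
def tri(rs):
    A=sum(np.eye(3)-np.outer(d,d) for o,d in rs); b=sum((np.eye(3)-np.outer(d,d))@o for o,d in rs); return np.linalg.solve(A,b)
def snap(name,fn=None):
    c=cam(name); im=optics.read_camera(name)
    if fn: cv2.imwrite("pics/"+fn,im[:,:,::-1])
    return c,im
E
python3 - <<'E'
from h import *
np.set_printoptions(precision=3,suppress=True)
C={}
for n in ("scene","top"):
    C[n],_=snap(n,n+"0.png")
    print(n,-C[n][1].T@C[n][2])
    for q in ["stand","lamp_knob","lamp_face","fan_center","tray","dimmer","lever_ball","mat","thermo_grip","thermo_lens","feed_center","pot1_center"]:
        print(n,q,[(round(float(d["conf"]),2),np.round(d["position"]).astype(int).tolist()) for d in finder.tip_of(n,q)[:6]])
print(manip.pinch_z, sensors.sense())
E
```

```text
pics
scene [1.478 0.164 1.358]
scene stand [(0.82, [264, 272]), (0.67, [178, 226])]
scene lamp_knob [(0.81, [326, 224]), (0.6, [380, 262]), (0.37, [132, 215]), (0.28, [177, 197])]
scene lamp_face [(0.93, [318, 258])]
scene fan_center [(0.85, [211, 233])]
scene tray [(0.9, [273, 240])]
scene dimmer [(0.87, [178, 224])]
scene lever_ball [(0.46, [174, 194]), (0.43, [326, 226])]
scene mat [(0.89, [376, 261])]
scene thermo_grip [(0.88, [379, 264]), (0.65, [392, 217])]
scene thermo_lens [(0.92, [376, 277]), (0.61, [400, 234])]
scene feed_center [(0.68, [131, 214])]
scene pot1_center [(0.64, [206, 192])]
top [ 0.291 -0.057  1.688]
top stand [(0.97, [240, 153])]
top lamp_knob [(0.84, [176, 130]), (0.32, [125, 176])]
top lamp_face [(0.92, [180, 152])]
top fan_center [(0.67, [294, 146])]
top tray [(0.9, [239, 196])]
top dimmer [(0.8, [338, 188]), (0.39, [387, 176]), (0.31, [347, 198])]
top lever_ball [(0.44, [348, 198])]
top mat [(0.82, [128, 183])]
top thermo_grip [(0.82, [114, 240]), (0.8, [124, 181]), (0.66, [293, 146]), (0.4, [174, 130])]
top thermo_lens [(0.96, [129, 169]), (0.64, [106, 232])]
top feed_center [(0.73, [384, 177])]
top pot1_center [(0.83, [320, 223])]
-0.0188 {'time': 1.3, 'q': array([ 1.048,  0.342,  1.524, -0.   ,  1.275, -0.146]), 'joint_velocities': array([ 0.   ,  0.001,  0.   , -0.   ,  0.002, -0.001]), 'joint_efforts': array([ -0.   , -43.113, -24.449,   0.072,   0.048,  -0.   ]), 'eef_pos': array([0.193, 0.488, 0.227]), 'eef_rot': array([0.187, 0.982, 0.   , 0.   ]), 'ft_force': array([ 0.459,  0.388, -0.778]), 'moment': array([-0.028, -0.02 , -0.026]), 'finger_force': 0.0, 'opening': 0.09205343814867112}
```

```bash
cd pics; python3 -c "
import cv2
a=cv2.imread('scene0.png')[150:320,100:440];b=cv2.imread('top0.png')[90:290,60:430]
cv2.imwrite('s0.png',cv2.resize(a,(800,400),interpolation=cv2.INTER_CUBIC));cv2.imwrite('t0.png',cv2.resize(b,(800,432),interpolation=cv2.INTER_CUBIC))"
```

```text
(no output)
```

View pics/s0.png

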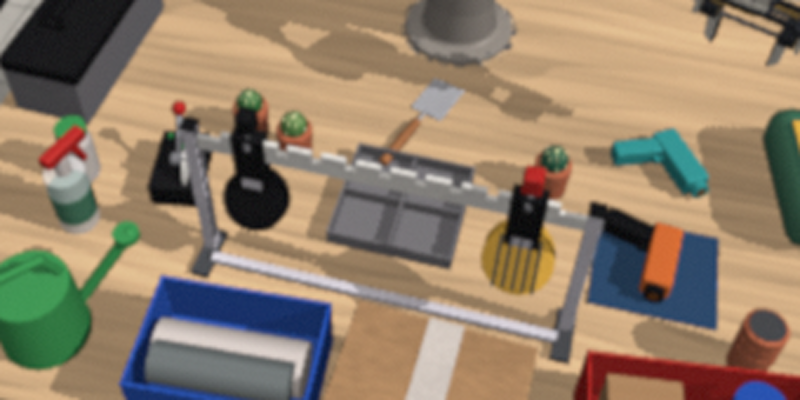

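View pics/t0.png

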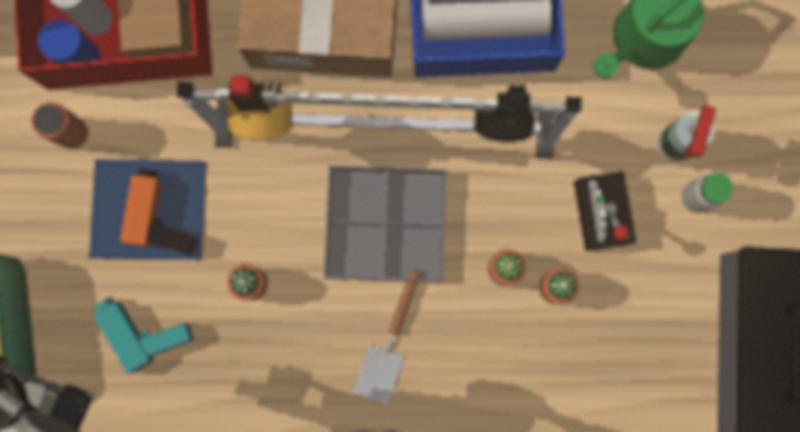

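Three cacti (top px ≈ (175,220), (295,213), (319,222)); the trowel handle overhangs the tray's near edge at (250,217); the orange thermometer is on the mat with its lens towards the robot, and the lamp is at the left end. The lever leans towards image lower right.

```bash
python3 - <<'E'
from h import *
np.set_printoptions(precision=4,suppress=True)
T=cam("top");S=cam("scene"); optics.read_camera("top")
a,b=onz(T,(145.6,131.6),.309),onz(T,(325,138.1),.309)
print("posts",a,b,"mid",(a+b)/2,"len",np.linalg.norm(a-b),"yaw deg",np.degrees(np.arctan2(-(a-b)[0],(a-b)[1])))
print("knob",tri([ray(T,(176,130)),ray(S,(326,224))]),onz(T,(176,130),.338))
print("face",tri([ray(T,(180,152)),ray(S,(318,258))]))
print("fan",tri([ray(T,(294,146)),ray(S,(211,233))]))
print("traypt",onz(T,(239,196),0),onz(S,(273,240),0),"dim",onz(T,(338,188),0),onz(S,(178,224),0),"mat",onz(T,(128,183),0),onz(S,(376,261),0))
print("ball",tri([ray(T,(348,198)),ray(S,(174,194))]),"grip",onz(T,(124,181),.024),onz(S,(379,264),.024),"lens",onz(T,(129,169),.024),onz(S,(376,277),.024),"feed",onz(T,(384,177),.06))
for p in ((174.7,220.4),(295,213.5),(319,221.8)): print("pot",onz(T,p,.098))
for q,z in (("tray",.03),("mat",.004),("dimmer",.05),("pot1_center",.06)):
  for d in finder.cut_out("top",q)[:4]:
    m=d["mask"].astype(np.uint8); c=max(cv2.findContours(m,0,2)[0],key=cv2.contourArea)
    box=cv2.boxPoints(cv2.minAreaRect(c)); w=np.array([onz(T,p,z) for p in box])[:,:2]
    print(q,round(d["conf"],2),d["box"],"c",w.mean(0),"corners",w.tolist() if 0 else w.ravel())
E
```

```text
posts [0.6366 0.2745 0.309 ] [ 0.6192 -0.3017  0.309 ] mid [ 0.6279 -0.0136  0.309 ] len 0.5764847496268972 yaw deg -1.7307699085062027
knob [0.6337 0.1781 0.3414] [0.6352 0.1727 0.338 ]
face [0.6092 0.1863 0.1241]
fan [ 0.6229 -0.2116  0.1648]
traypt [ 0.4617 -0.0186  0.    ] [ 0.48   -0.0057  0.    ] dim [ 0.4944 -0.4042  0.    ] [ 0.4916 -0.4049 -0.    ] mat [0.5106 0.41   0.    ] [0.4854 0.4    0.    ]
ball [ 0.4439 -0.417   0.1286] grip [0.5151 0.4188 0.024 ] [0.5139 0.4074 0.024 ] lens [0.5615 0.4015 0.024 ] [0.5738 0.3991 0.024 ] feed [ 0.5297 -0.5675  0.06  ]
pot [0.3624 0.2106 0.098 ]
pot [ 0.3885 -0.2249  0.098 ]
pot [ 0.3585 -0.3122  0.098 ]
mat 0.98 [101.3, 160.9, 155.1, 209.4] c [0.4963 0.4066] corners [0.4084 0.51   0.593  0.5097 0.5844 0.3018 0.3996 0.3048]
mat 0.21 [374.6, 170.2, 398.8, 188.2] c [ 0.5302 -0.5986] corners [ 0.5362 -0.5464  0.5762 -0.6266  0.524  -0.6507  0.4843 -0.5707]
dimmer 0.84 [325.3, 169.4, 356.0, 205.3] c [ 0.4907 -0.3991] corners [ 0.5501 -0.3441  0.5645 -0.4368  0.4311 -0.4537  0.4171 -0.3617]
pot1_center 0.52 [340.4, 187.9, 355.7, 199.6] c [ 0.458  -0.4174] corners [ 0.4634 -0.3889  0.4856 -0.4082  0.4526 -0.4461  0.4305 -0.4266]
pot1_center 0.5 [310.2, 213.7, 326.6, 230.8] c [ 0.3575 -0.3164] corners [ 0.3853 -0.2849  0.3855 -0.3486  0.3297 -0.3476  0.3296 -0.2843]
```

```bash
python3 -m crank '[0,0,2.4,1.9,-3.1,0.3,1, 0,0,2.4,1.9,-3.1,0.3,1, 0,0,2.4,1.9,-3.1,0.3,1, 0,0,2.4,1.9,-3.1,0.3,1, 0,0,2.4,1.9,-3.1,0.3,1, 0,0,2.4,1.9,-3.1,0.3,1, 0,0,2.4,1.9,-3.1,0.3,1, 0,0,2.4,1.9,-3.1,0.3,1, 0,0,2.4,1.9,-3.1,0.3,1,0,0,0,0,0,0,1]' 30
cat >> h.py <<'E'
def pots(name="wrist",fn=None,z=.053):
    c,im=snap(name,fn)
    for d in finder.tip_of(name,"pot1_center"): print(name,"pot",round(d["conf"],2),np.round(d["position"]),np.round(onz(c,d["position"],z),4))
    return c,im
def greenpot(c,im,z=.09):
    # green cactus blobs
    h=cv2.cvtColor(im,cv2.COLOR_RGB2HSV); m=cv2.inRange(h,(35,50,30),(85,255,255)); m=cv2.morphologyEx(m,cv2.MORPH_CLOSE,np.ones((7,7)))
    for k in cv2.findContours(m,0,2)[0]:
        if cv2.contourArea(k)>60:
            (x,y),r=cv2.minEnclosingCircle(k); print("green",np.round((x,y,r)),np.round(onz(c,(x,y),z),4))
E
python3 - <<'E'
from h import *
c,im=pots(fn="w1.png"); greenpot(c,im); s=sensors.sense(); print(s["eef_pos"],s["eef_rot"],s["time"], -c[1].T@c[2])
E
```

```text
time: 2.38
eef_pos: [0.3673, 0.2049, 0.2544]
eef_rot: [0.002, 1.0, -0.001, 0.001]
ft_force: [0.9, 0.5, -0.3]
opening: 0.0916
finger_force: 0.0
green [272. 163.  22.] [0.363  0.2221 0.09  ]
green [367.  78.  16.] [0.283  0.3085 0.09  ]
[0.36478009 0.20826055 0.25387594] [1.95952775e-03 9.99998046e-01 2.28822585e-04 1.22207082e-04] 2.4833 [0.28822074 0.20484798 0.41160544]
```

View pics/w1.png

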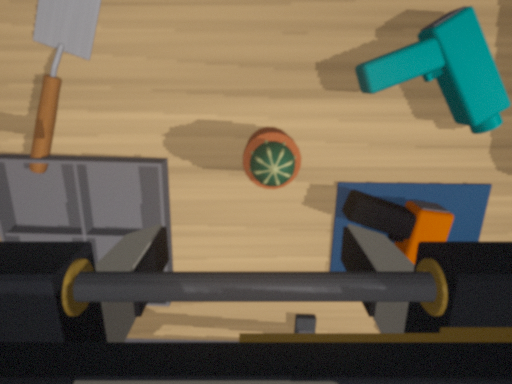

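Wrist view: cactus at (272,160), tray's near-left corner at (167,158), trowel handle end over tray at (40,168), mat to the right. Grasping.

```bash
python3 -m crank '[0,0,0,0,0.7,-3.5,1,0,0,0,0,0.7,-3.5,1,0,0,0,0,0,-3.6,1,0,0,0,0,0,-3.6,1,0,0,0,0,0,-3.6,1,0,0,0,0,0,-3.6,1,0,0,0,0,0,0,1,0,0,0,0,0,0,-1,0,0,0,0,0,0,-1,0,0,0,0,0,0,-1,0,0,0,0,0,0,-1,0,0,0,0,0,0,-1]' 25
python3 - <<'E'
from h import *
np.set_printoptions(precision=4,suppress=True)
s=sensors.sense(); print(s["eef_pos"],s["opening"],s["finger_force"],s["ft_force"])
# tray corner from w1 using that pose (shift of current cam)
i=optics.camera_info("wrist");K=np.array(i["intrinsics"]);T=np.eye(4);T[:3,:3]=R.from_quat([.002,1,0,0]).as_matrix();T[:3,3]=[.3648,.2083,.2539]
W=T@np.array(i["T_tool_cam"]);Rc=W[:3,:3].T;c=(K,Rc,-Rc@W[:3,3])
print("tray near-left corner",onz(c,(167,158),.03)); print("rim",onz(c,(271.5,158),.064))
t=cam("top")
for p in ((212.6,167.2),(265.8,168.6),(264.9,219.5),(210.3,218.6)): print(onz(t,p,.03))
E
```

```text
time: 3.48
eef_pos: [0.3652, 0.2236, 0.0415]
eef_rot: [-0.0, 1.0, 0.001, 0.002]
ft_force: [-0.6, 2.3, 8.7]
opening: 0.0633
finger_force: 25.1
[0.3652 0.2236 0.0415] 0.06327094492077709 25.112620890140533 [-0.6296  2.2641  8.6999]
tray near-left corner [0.367  0.1051 0.03  ]
rim [0.3603 0.2261 0.064 ]
[0.569  0.0824 0.03  ]
[ 0.5646 -0.1213  0.03  ]
[ 0.3696 -0.1178  0.03  ]
[0.3726 0.0884 0.03  ]
```

```bash
python3 -m crank '[0,0,0,0,0,3,-1,0,0,0,0,0,4,-1,0,0,0,0,0,4,-1,0,0,0,0,0,4,-1,0,0,0,1.1,-3.6,0,-1,0,0,0,1.1,-3.6,0,-1,0,0,0,1.1,-3.6,0,-1,0,0,0,1.1,-3.6,0,-1,0,0,0,1.1,-3.6,0,-1,0,0,0,0,0,0,-1]'
python3 - <<'E'
from h import *
np.set_printoptions(precision=4,suppress=True)
s=sensors.sense(); print(s["eef_pos"],s["opening"],s["finger_force"],s["ft_force"])
c,im=snap("wrist","w2.png"); print(proj(c,[.3696,-.1178,.03]),proj(c,[.3726,.0884,.03]),proj(c,[.367,.105,.03]))
c,im=pots("top","t2.png"); print(proj(c,s["eef_pos"]))
for q in ("tray","thermo_grip","mat"):
  for d in finder.tip_of("top",q)[:2]: print(q,d["position"],onz(c,d["position"],0.0))
a=cv2.imread("pics/t2.png")[90:290,60:430];b=cv2.imread("pics/w2.png")
cv2.imwrite("pics/c2.png",np.hstack([cv2.resize(a,(418,226)),cv2.resize(b,(380,285))[:226]]) if 0 else np.vstack([cv2.resize(a,(555,300)),cv2.resize(b,(555,416))[:300]]))
E
```

```text
time: 4.32
eef_pos: [0.421, 0.0377, 0.1906]
eef_rot: [0.003, 1.0, -0.001, 0.002]
ft_force: [0.8, -0.2, -1.9]
opening: 0.0637
finger_force: 25.0
[0.421  0.0377 0.1906] 0.06367320994138433 24.998475909233093 [ 0.8281 -0.2104 -1.9191]
[ 90.4832 116.1743] [308.6626 118.2445] [326.5897 112.095 ]
top pot 0.76 [321. 223.] [ 0.3552 -0.3253  0.053 ]
top pot 0.2 [384. 177.] [ 0.5311 -0.5693  0.053 ]
[221.2335 202.1575]
tray [239.1, 194.7] [ 0.4667 -0.0189  0.    ]
thermo_grip [124.7, 182.3] [0.5133 0.4228 0.    ]
thermo_grip [294.2, 212.4] [ 0.3987 -0.2322  0.    ]
mat [129.6, 185.7] [0.5001 0.4035 0.    ]
```

View pics/c2.png

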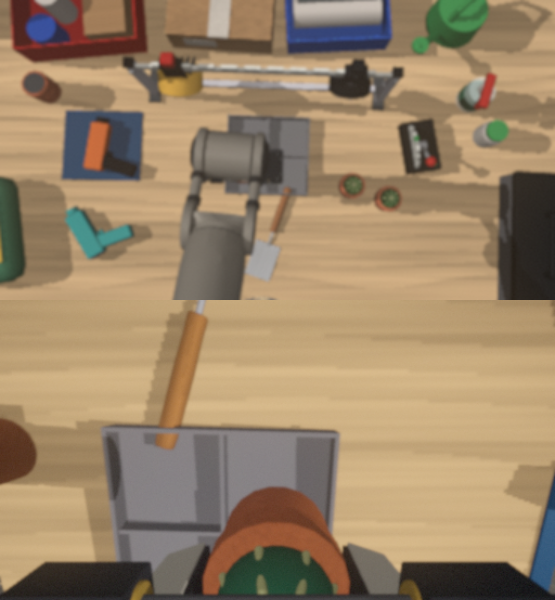

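The tray corners show at wrist px (95,117) and (312,123), near my predictions, so the tray centre is ≈ (0.469,−0.014). Placing this pot in the far-left cell.

```bash
python3 -m crank '[0,0,0,3.3,0,0,-1,0,0,0,3.3,0,0,-1,0,0,0,3.3,-0.2,0,-1,0,0,0,0,0,-3.5,-1,0,0,0,0,0,-3.5,-1,0,0,0,0,0,-3.5,-1,0,0,0,0,0,-2.5,-1,0,0,0,0,0,-1.1,-1,0,0,0,0,0,0,-1,0,0,0,0,0,0,0.55,0,0,0,0,0,0,0.55,0,0,0,0,0,0,0.55]'
python3 -m crank '[0,0,0,0,0,3,0.55,0,0,0,0,0,4,0.6,0,0,0,0,0,4,1,0,0,0,-1.5,-1.5,3,1,0,0,0,-2,-3.5,0,1,0,0,0,-2,-3.5,0,1,0,0,0,-2,-3.5,0,1,0,0,0,-2,-3.5,0,1,0,0,0,-2,-3.5,0,1,0,0,0,-1,-3.5,0,1,0,0,0,-1,-3,0,1,0,0,0,0,0,0,1]'
python3 - <<'E'
from h import *
np.set_printoptions(precision=4,suppress=True)
s=sensors.sense(); print(s["eef_pos"],s["q"])
c,im=pots("wrist","w3.png"); greenpot(c,im)
E
```

```text
time: 5.62
eef_pos: [0.519, 0.0417, 0.05]
eef_rot: [-0.001, 1.0, -0.0, 0.001]
ft_force: [-0.1, -0.2, 0.5]
opening: 0.0707
finger_force: 0.0
time: 6.62
eef_pos: [0.3822, -0.2186, 0.1901]
eef_rot: [0.002, 1.0, -0.002, 0.001]
ft_force: [-0.8, 0.1, 0.6]
opening: 0.0918
finger_force: 0.0
[ 0.3822 -0.2186  0.1901] [-0.6927  0.2226  1.8028 -0.0017  1.112  -2.2584]
wrist pot 0.88 [147. 152.] [ 0.3606 -0.3167  0.053 ]
green [ 36. 240.   9.] [ 0.4299 -0.4069  0.09  ]
green [246. 194.  26.] [ 0.389  -0.2264  0.09  ]
green [137. 159.  29.] [ 0.3588 -0.3127  0.09  ]
```

View pics/w3.png

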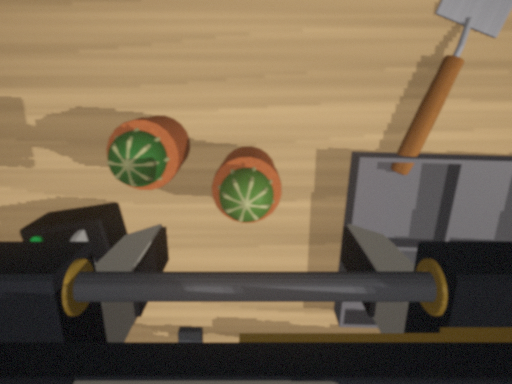

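Both cacti upright: B at wrist px (246,190), C at (147,155). Turn to close along x, take B.

```bash
python3 -m crank '[0,0,-7.1,0.1,-0.1,-0.5,1,0,0,-7.1,0.1,-0.1,-0.5,1,0,0,-7.1,0.1,-0.1,-0.5,1,0,0,-7.1,0.1,-0.1,-0.5,1,0,0,-7.1,0.1,-0.1,-0.5,1,0,0,-7.1,0.1,-0.1,-0.5,1,0,0,-7.1,0.1,-0.1,-0.5,1,0,0,-7.1,0,-0.1,-0.5,1,0,0,-7.1,0,0,-0.5,1,0,0,-7.1,0,0,-0.5,1,0,0,-7.1,0,0,-0.5,1,0,0,-7.1,0,0,-0.5,1]'
python3 -m crank '[0,0,0,0,0,-3,1,0,0,0,0,0,-3,1,0,0,0,0,0,-2.5,1,0,0,0,0,0,-0.5,1,0,0,0,0,0,0,1,0,0,0,0,0,0,-1,0,0,0,0,0,0,-1,0,0,0,0,0,0,-1,0,0,0,0,0,0,-1,0,0,0,0,0,0,-1,0,0,0,0,0,3,-1,0,0,0,0,0,3,-1]'

```

```text
time: 7.72
eef_pos: [0.3909, -0.2203, 0.129]
eef_rot: [0.678, 0.735, 0.0, 0.0]
ft_force: [0.3, -0.6, 0.5]
opening: 0.092
finger_force: 0.0
time: 8.72
eef_pos: [0.3887, -0.2208, 0.0983]
eef_rot: [0.677, 0.736, -0.0, -0.003]
ft_force: [1.6, -1.6, -2.3]
opening: 0.0637
finger_force: 25.0
```

```bash
python3 -m crank '[0,0,7.1,0,0,3,-1,0,0,7.1,1.1,1.4,2,-1,0,0,7.1,1.1,1.4,1,-1,0,0,7.1,1.1,1.4,0,-1,0,0,7.1,1.1,1.4,0,-1,0,0,7.1,1.1,1.4,0,-1,0,0,7.1,1.1,1.4,0,-1,0,0,7.1,1.1,1.4,0,-1,0,0,7.1,1.1,1.4,0,-1,0,0,7.1,1.1,1.4,0,-1,0,0,7.1,1.2,1.4,0,-1,0,0,7.1,1.2,1.4,0,-1]'
python3 -m crank '[0,0,0,0.1,0,-3,-1,0,0,0,0,0,-3.5,-1,0,0,0,0,0,-3,-1,0,0,0,0,0,-1.5,-1,0,0,0,0,0,-0.4,-1,0,0,0,0,0,0,-1,0,0,0,0,0,0,0.55,0,0,0,0,0,0,0.55,0,0,0,0,0,0,0.55,0,0,0,0,0,3,0.55,0,0,0,0,0,3.5,0.7,0,0,0,0,0,4,1]'

```

```text
time: 9.72
eef_pos: [0.513, -0.067, 0.1585]
eef_rot: [-0.003, 1.0, 0.0, -0.001]
ft_force: [-0.6, -0.4, -3.1]
opening: 0.0635
finger_force: 25.0
time: 10.72
eef_pos: [0.5132, -0.0676, 0.1502]
eef_rot: [-0.0, 1.0, 0.0, -0.001]
ft_force: [0.9, -0.4, -0.7]
opening: 0.0804
finger_force: 0.0
```

```bash
python3 -m crank '[0,0,0,0,0,2,1,0,0,0,-2.2,-3.1,1,1,0,0,0,-2.2,-3.1,0,1,0,0,0,-2.2,-3.1,0,1,0,0,0,-2.2,-3.1,0,1,0,0,0,-2.2,-3.1,0,1,0,0,0,-2.2,-3.1,0,1,0,0,0,-1.2,-3,0,1,0,0,0,-1,-2.5,0,1,0,0,0,0,0,0,1,0,0,0,0,0,0,1]'
python3 - <<'E'
from h import *
s=sensors.sense(); print(s["eef_pos"],s["q"])
c,im=pots("wrist","w4.png"); greenpot(c,im)
pots("top","t4.png")
E
```

```text
time: 11.63
eef_pos: [0.3596, -0.3099, 0.18]
eef_rot: [0.001, 1.0, -0.0, 0.0]
ft_force: [0.4, 0.3, 0.6]
opening: 0.092
finger_force: 0.0
[ 0.35963    -0.3099312   0.18004937] [-8.73090037e-01  2.96637570e-01  1.73000839e+00  2.52054166e-04
  1.11425096e+00 -2.44108564e+00]
green [245. 186.  28.] [ 0.3565 -0.3178  0.09  ]
top pot 0.45 [318. 221.] [ 0.3634 -0.3149  0.053 ]
```

```bash
python3 -m crank '[0,0,0,-0.2,-0.6,-3.5,1,0,0,0,0,0,-3.5,1,0,0,0,0,0,-4,1,0,0,0,0,0,-2.5,1,0,0,0,0,0,-0.5,1,0,0,0,0,0,0,-1,0,0,0,0,0,0,-1,0,0,0,0,0,0,-1,0,0,0,0,0,0,-1,0,0,0,0,0,3,-1,0,0,0,0,0,4,-1,0,0,0,0,0,4,-1]'
python3 -m crank '[0,0,0,0,0.5,3,-1,0,0,0,0.6,3.5,0,-1,0,0,0,0.6,3.6,0,-1,0,0,0,0.6,3.6,0,-1,0,0,0,0.6,3.6,0,-1,0,0,0,0.6,3.6,0,-1,0,0,0,0.6,3.6,0,-1,0,0,0,0.6,3.6,0,-1,0,0,0,0.6,3.5,0,-1,0,0,0,0.6,3,0,-1,0,0,0,1,3,0,-1,0,0,0,0,0,0,-1]'

```

```text
time: 12.83
eef_pos: [0.3579, -0.3144, 0.1518]
eef_rot: [-0.0, 1.0, 0.0, -0.0]
ft_force: [0.6, -1.2, -0.1]
opening: 0.0495
finger_force: 0.0
time: 13.83
eef_pos: [0.4234, 0.0404, 0.1813]
eef_rot: [-0.002, 1.0, 0.001, 0.002]
ft_force: [-0.5, -0.5, -0.5]
opening: 0.0003
finger_force: 0.0
```

```bash
python3 - <<'E'
from h import *
c,im=pots("top","t5.png"); greenpot(c,im)
a=cv2.imread("pics/t5.png")[110:270,150:400]
cv2.imwrite("pics/c5.png",cv2.resize(a,(800,512),interpolation=cv2.INTER_CUBIC))
E
```

```text
top pot 0.77 [318. 223.] [ 0.3555 -0.314   0.053 ]
top pot 0.72 [240. 195.] [ 0.4586 -0.0235  0.053 ]
green [134. 244.  14.] [0.2795 0.3576 0.09  ]
green [319. 223.   5.] [ 0.3561 -0.3138  0.09  ]
green [ 49. 244.  38.] [0.2756 0.6582 0.09  ]
green [252. 179.   5.] [ 0.5157 -0.0675  0.09  ]
green [391. 177.   8.] [ 0.5262 -0.5835  0.09  ]
green [362. 100.  35.] [ 0.8195 -0.4818  0.09  ]
```

View pics/c5.png

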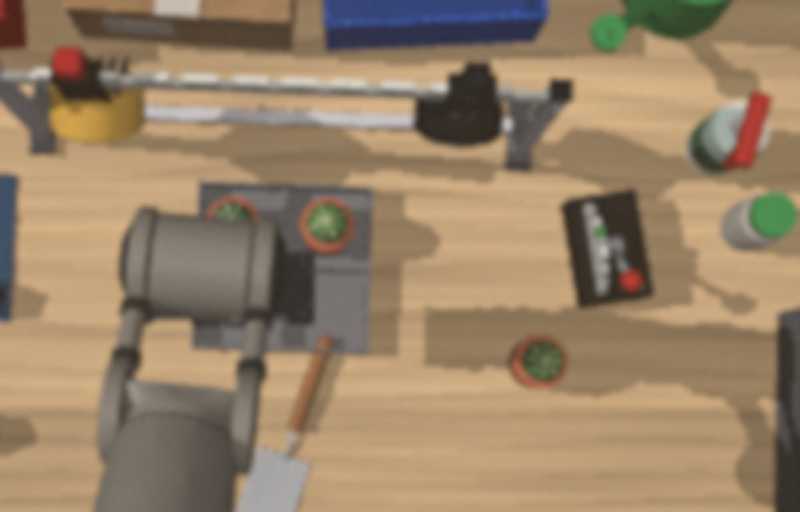

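Pot C is still upright at its place (crop (540,360)); the fingers just had not closed in time. Going back with longer closing.

```bash
python3 -m crank '[0,0,0,-0.6,-3,0,1,0,0,0,-0.6,-3.6,0,1,0,0,0,-0.6,-3.6,0,1,0,0,0,-0.6,-3.6,0,1,0,0,0,-0.6,-3.6,0,1,0,0,0,-0.6,-3.6,0,1,0,0,0,-0.6,-3.6,0,1,0,0,0,-0.6,-3.6,0,1,0,0,0,-0.6,-3.5,0,1,0,0,0,-1.2,-4,0,1,0,0,0,0,0,-2,1,0,0,0,0,0,-2,1]'
python3 - <<'E'
from h import *
s=sensors.sense(); print(s["eef_pos"],s["opening"])
c,im=pots("wrist","w6.png"); greenpot(c,im)
E
```

```text
time: 14.93
eef_pos: [0.3547, -0.3248, 0.1406]
eef_rot: [0.003, 1.0, -0.002, 0.001]
ft_force: [1.0, 0.4, -0.9]
opening: 0.0757
finger_force: 0.0
[ 0.35471501 -0.32475384  0.14059463] 0.0757388197256929
green [268. 205.  32.] [ 0.3526 -0.3166  0.09  ]
```

```bash
python3 -m crank '[0,0,0,0,0.7,0,1,0,0,0,0,0,0,1,0,0,0,0,0,-3.5,1,0,0,0,0,0,-3.5,1,0,0,0,0,0,-2.5,1,0,0,0,0,0,-0.5,1,0,0,0,0,0,0,-1,0,0,0,0,0,0,-1,0,0,0,0,0,0,-1,0,0,0,0,0,0,-1,0,0,0,0,0,0,-1,0,0,0,0,0,0,-1]'
python3 -m crank '[0,0,0,0,0,3,-1,0,0,0,0,0,4,-1,0,0,0,0,0,4,-1,0,0,0,0,0,3,-1,0,0,0,0,0,0,-1]'

```

```text
time: 16.03
eef_pos: [0.357, -0.3147, 0.0412]
eef_rot: [-0.0, 1.0, -0.001, 0.001]
ft_force: [-0.1, 0.0, 8.4]
opening: 0.0636
finger_force: 25.0
time: 16.45
eef_pos: [0.3582, -0.3161, 0.1861]
eef_rot: [-0.0, 1.0, -0.005, 0.004]
ft_force: [0.7, -0.0, -1.1]
opening: 0.0638
finger_force: 25.0
```

```bash
python3 -m crank '[0,0,0,0.6,3.5,0,-1,0,0,0,0.6,3.6,0,-1,0,0,0,0.6,3.6,0,-1,0,0,0,0.6,3.6,0,-1,0,0,0,0.6,3.6,0,-1,0,0,0,0.6,3.6,0,-1,0,0,0,0.7,3.6,0,-1,0,0,0,0.7,3.6,0,-1,0,0,0,0.7,3.5,0,-1,0,0,0,0.6,3.3,0,-1,0,0,0,0,0,0,-1]'
python3 -m crank '[0,0,0,0,0,-3.5,-1,0,0,0,0,0,-3.5,-1,0,0,0,0,0,-3.5,-1,0,0,0,0,0,-2,-1,0,0,0,0,0,-0.9,-1,0,0,0,0,0,0,-1,0,0,0,0,0,0,0.55,0,0,0,0,0,0,0.55,0,0,0,0,0,0,0.55,0,0,0,0,0,0,0.55]'

```

```text
time: 17.37
eef_pos: [0.419, 0.0462, 0.1793]
eef_rot: [-0.002, 1.0, 0.001, -0.0]
ft_force: [-0.7, -0.3, -2.2]
opening: 0.0635
finger_force: 25.0
time: 18.2
eef_pos: [0.4195, 0.0412, 0.0462]
eef_rot: [-0.0, 1.0, -0.0, 0.001]
ft_force: [0.6, -0.0, 0.6]
opening: 0.0709
finger_force: 0.0
```

```bash
python3 -m crank '[0,0,0,0,0,3,0.55,0,0,0,0,0,4,0.55,0,0,0,0,0,4,0.7,0,0,0,0,0,4,1,0,0,0,1.5,1.5,3,1,0,0,0,2.3,1.5,2.9,1,0,0,0,2.3,1.5,2.9,1,0,0,0,2.3,1.5,2.9,1,0,0,0,2.3,1.5,2.9,1,0,0,0,2.3,1.5,2.9,1,0,0,0,2.3,1.5,2.9,1,0,0,0,2.3,1.5,2.9,1]'
python3 -m crank '[0,0,0,2.6,1.5,0,1,0,0,0,2.6,1.5,0,1,0,0,0,0,0,0,1,0,0,0,0,0,0,1,0,0,0,0,0,0,1]'
python3 - <<'E'
from h import *
s=sensors.sense(); print(s["eef_pos"],s["q"])
c,im=snap("wrist","w7.png")
h=cv2.cvtColor(im,cv2.COLOR_RGB2HSV); m=cv2.inRange(h,(0,150,90),(6,255,255))|cv2.inRange(h,(174,150,90),(180,255,255))
for k in cv2.findContours(m,0,2)[0]:
    if cv2.contourArea(k)>100:
        (x,y),wh,a=cv2.minAreaRect(k); print("red",np.round((x,y)),np.round(wh),a,np.round(onz(c,(x,y),.35),4))
for d in finder.tip_of("wrist","lamp_knob"): print(d, onz(c,d["position"],.338))
c,im=pots("top","t7.png")
greenpot(c,im)
E
```

```text
time: 19.2
eef_pos: [0.5947, 0.1615, 0.4299]
eef_rot: [-0.0, 1.0, 0.0, 0.001]
ft_force: [1.4, 0.2, 0.4]
opening: 0.0919
finger_force: 0.0
time: 19.62
eef_pos: [0.646, 0.1905, 0.4273]
eef_rot: [-0.0, 1.0, -0.0, -0.001]
ft_force: [-0.0, -0.4, -0.2]
opening: 0.0918
finger_force: 0.0
[0.64602    0.19048083 0.42728605] [ 1.73074724e-01  6.49838503e-01  4.81442249e-01 -6.02504861e-05
  2.01162167e+00 -1.39791326e+00]
red [350. 314.] [23. 45.] 90.0 [0.7504 0.2707 0.35  ]
red [415. 221.] [ 85. 199.] 84.5309066772461 [0.6663 0.3127 0.35  ]
red [250. 182.] [43. 39.] 90.0 [0.6358 0.1871 0.35  ]
{'position': [250.8, 182.6], 'conf': 0.58} [0.63934712 0.18716426 0.338     ]
top pot 0.66 [220. 206.] [0.4196 0.0524 0.053 ]
top pot 0.56 [181. 150.] [0.629  0.1999 0.053 ]
green [ 49. 244.  38.] [0.2756 0.6582 0.09  ]
green [222. 206.   5.] [0.4169 0.0412 0.09  ]
green [252. 179.   5.] [ 0.5157 -0.0674  0.09  ]
green [222. 179.   5.] [0.5152 0.0422 0.09  ]
green [391. 177.   7.] [ 0.5255 -0.5842  0.09  ]
green [362. 100.  35.] [ 0.8215 -0.4818  0.09  ]
```

View pics/w7.png

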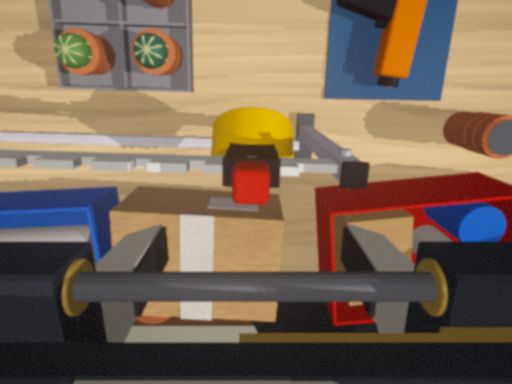

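Lamp knob at (250,182), saddle below; the pots stand upright in the tray at top left. Grip the knob.

```bash
python3 -m crank '[0,0,-1.7,-0.9,-0.3,-2,1,0,0,0,0,0,-3.5,1,0,0,0,0,0,-3.5,1,0,0,0,0,0,-1.5,1,0,0,0,0,0,0,1,0,0,0,0,0,0,-1,0,0,0,0,0,0,-1,0,0,0,0,0,0,-1,0,0,0,0,0,0,-1,0,0,0,0,0,0,-1,0,0,0,0,0,0,-1,0,0,0,0,0,0,-1]' 30
python3 -m crank '[0,0,0,0,0,0,-1,0,0,0,0,0,0,-1]' 30

```

```text
time: 20.82
eef_pos: [0.6375, 0.1878, 0.3229]
eef_rot: [0.015, 1.0, 0.0, 0.0]
ft_force: [-0.4, -0.1, -0.1]
opening: 0.0499
finger_force: 0.0
time: 20.98
eef_pos: [0.6374, 0.1877, 0.3226]
eef_rot: [0.015, 1.0, 0.0, -0.0]
ft_force: [-0.4, -0.6, 0.2]
opening: 0.0363
finger_force: 0.0
```

```bash
python3 -m crank '[0,0,0,0,0,0,-1,0,0,0,0,0,0,-1,0,0,0,0,0,0,-1,0,0,0,0,0,0,-1,0,0,0,0,0,0.8,-1,0,0,0,0,0,0.8,-1,0,0,0,0,0,0.8,-1,0,0,0,0,0,0.1,-1,0,0,0,0,0,0,-1]' 30

```

```text
time: 21.73
eef_pos: [0.6377, 0.1878, 0.3487]
eef_rot: [0.015, 1.0, 0.0, 0.001]
ft_force: [-0.0, -0.4, -4.4]
opening: 0.0278
finger_force: 30.0
```

Lifted 26 mm (weight ≈4 N shows). Shift 200 mm along the rail.

```bash
python3 -m crank '[0,0,0,0,-1,0,-1,0,0,0,-0.1,-2,0,-1,0,0,0,-0.1,-2,0,-1,0,0,0,-0.1,-2,0,-1,0,0,0,-0.1,-2,0,-1,0,0,0,-0.1,-2,0,-1,0,0,0,-0.1,-2,0,-1,0,0,0,0,-2,0,-1,0,0,0,0,-2,0,-1,0,0,0,0,-2,0,-1,0,0,0,0,-1,0,-1,0,0,0,0,0,0,-1]'
python3 -m crank '[0,0,0,0,0,0,-1,0,0,0,0,0,-0.7,-1,0,0,0,0,0,-0.7,-1,0,0,0,0,0,-0.6,-1,0,0,0,0,0,-0.5,-1,0,0,0,0,0,0,-1]'

```

```text
time: 22.73
eef_pos: [0.6312, -0.0151, 0.3472]
eef_rot: [0.016, 1.0, -0.0, -0.0]
ft_force: [-0.1, 0.8, -4.0]
opening: 0.0275
finger_force: 30.0
time: 23.23
eef_pos: [0.6312, -0.0115, 0.3226]
eef_rot: [0.014, 1.0, 0.0, 0.0]
ft_force: [-1.1, -0.4, -3.7]
opening: 0.0279
finger_force: 30.0
```

```bash
python3 -m crank '[0,0,0,0,0,0,0.2,0,0,0,0,0,0,0.2,0,0,0,0,0,0,0.2,0,0,0,0,0,0,0.2,0,0,0,0,0,3,0.2,0,0,0,0,0,4,0.2,0,0,0,0,0,4,0,0,0,0,-3.5,-1,0,-0.5,0,0,0,-3.5,-1,0,-1,0,0,0,-3.5,-1,0,-1,0,0,0,-3.5,-1,0,-1]'
python3 -m crank '[0,0,0,-1.5,-4,0,-1,0,0,0,-1.5,-4,0,-1,0,0,0,-1.5,-4,0,-1,0,0,0,0,-4,0,-1,0,0,0,0,-4,0,-1,0,0,0,0,-4,0,-1,0,0,0,0,-4,-1,-1,0,0,0,0,-4,-2,-1,0,0,0,0,-2,-3,-1,0,0,0,0,0,-3,-1,0,0,0,0,0,0,-1,0,0,0,0,0,0,-1]'
python3 - <<'E'
from h import *
np.set_printoptions(precision=4,suppress=True)
s=sensors.sense(); print(s["eef_pos"],s["q"],s["opening"])
c,im=snap("wrist","w8.png")
for q,z in (("lever_ball",.119),("dimmer",0)):
  for d in finder.tip_of("wrist",q): print(q,d, onz(c,d["position"],z))
t,im=snap("top","t8.png"); sc,_=snap("scene","s8.png")
for q in ("lamp_knob","lamp_face","lever_ball"):
  P=[finder.tip_of(n,q) for n in ("top","scene")]
  print(q,[[(round(d["conf"],2),d["position"]) for d in p[:2]] for p in P], tri([ray(t,P[0][0]["position"]),ray(sc,P[1][0]["position"])]) if P[0] and P[1] else "")
print(finder.tip_of("scene","lamp_knob"))
E
```

```text
time: 24.15
eef_pos: [0.4902, -0.0526, 0.4325]
eef_rot: [0.015, 1.0, -0.0, 0.0]
ft_force: [0.5, -0.2, -0.2]
opening: 0.0265
finger_force: 0.0
time: 25.15
eef_pos: [0.4471, -0.3863, 0.3434]
eef_rot: [0.015, 1.0, 0.001, -0.001]
ft_force: [0.5, -0.3, 0.9]
opening: 0.0001
finger_force: 0.0
[ 0.4471 -0.3863  0.3434] [-0.8423  0.4176  1.0945  0.0002  1.6328 -2.3832] 5.360054418316083e-05
lever_ball {'position': [234.8, 160.0], 'conf': 0.94} [ 0.4511 -0.4094  0.119 ]
dimmer {'position': [243.8, 171.9], 'conf': 0.78} [ 0.4961 -0.4038  0.    ]
lamp_knob [[(0.82, [238.2, 130.7]), (0.35, [348.6, 197.3])], []] 
lamp_face [[(0.88, [235.9, 152.3]), (0.29, [254.1, 181.8])], [(0.69, [265.0, 244.7])]] [ 0.6064 -0.0108  0.1356]
lever_ball [[(0.53, [124.2, 179.4]), (0.47, [345.1, 197.4])], [(0.38, [176.4, 195.3])]] [0.6165 0.0151 0.5841]
[]
```

View pics/w8.png

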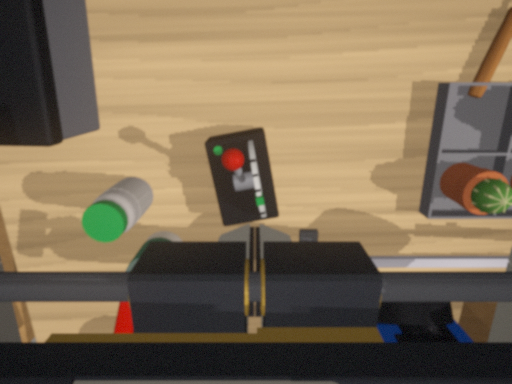

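Ball at (233,158), green mark at (261,200); lamp face triangulates to (0.606,−0.011,0.136), i.e. seated in the middle notch.

```bash
python3 - <<'E'
from h import *
np.set_printoptions(precision=4,suppress=True)
c=cam("wrist")
w=np.array([onz(c,p,.05) for p in ((206,138),(263,127),(278,215),(220,226))])
ax=(w[2]+w[3]-w[0]-w[1]); print(w[:,:2].tolist(),"centre",w.mean(0),"yaw",np.degrees(np.arctan2(ax[1],ax[0])),np.linalg.norm(ax)/2)
print("ball",onz(c,(233,158),.119),"green",onz(c,(261,201),.09))
E
```

```text
[[0.4355320822737704, -0.4528353898979659], [0.42291440909582645, -0.3746166141589011], [0.5514774404794598, -0.3553884857913363], [0.5664807640886995, -0.4414935976198123]] centre [ 0.4941 -0.4061  0.05  ] yaw 6.71835814306075 0.1306530226741219
ball [ 0.4499 -0.4123  0.119 ] green [ 0.5148 -0.3802  0.09  ]
```

```bash
python3 -m crank '[0,0,4.4,-2.4,-1.5,0,-1,0,0,4.3,-2.3,-1.6,0,-1,0,0,0,0,0,-3.5,-1,0,0,0,0,0,-3.5,-1,0,0,0,0,0,-3.5,-1,0,0,0,0,0,-3.5,-1,0,0,0,0,0,-3.5,-1,0,0,0,0,0,-3.5,-1,0,0,0,0,0,-2.1,-1,0,0,0,0,0,0,-1,0,0,0,0,0,0,-1]' 30
python3 -m crank '[0,0,0,1.2,0.1,0,-1,0,0,0,1.2,0.2,0,-1,0,0,0,1.2,0.1,0,-1,0,0,0,1.2,0.1,0,-1,0,0,0,1.2,0.2,0,-1,0,0,0,1.2,0.1,0,-1,0,0,0,1.2,0.1,0,-1,0,0,0,1,0.2,0,-1,0,0,0,0,0,0,-1,0,0,0,0,0,0,-1]'
```

```text
time: 26.67
eef_pos: [0.4003, -0.4174, 0.1126]
eef_rot: [-0.061, 0.998, 0.001, -0.001]
ft_force: [0.1, -0.1, 0.9]
opening: 0.0002
finger_force: 0.0
time: 27.5
eef_pos: [0.4956, -0.4061, 0.1131]
eef_rot: [-0.062, 0.998, -0.0, 0.0]
ft_force: [-0.0, -0.2, -0.2]
opening: 0.0
finger_force: 0.0
```

```bash
python3 -m crank '[0,0,0,-2,-0.2,0,-1,0,0,0,-3,-0.3,0,-1,0,0,0,0,0,4,-1,0,0,0,0,0,4,-1,0,0,0,0,0,4,-1,0,0,0,0,0,4,-1,0,0,0,0,0,4,-1,0,0,0,0,2,0,-1,0,0,0,0,0,0,-1,0,0,0,0,0,0,-1]'
python3 - <<'E'
from h import *
np.set_printoptions(precision=4,suppress=True)
s=sensors.sense(); print(s["eef_pos"])
c,im=snap("wrist","w9.png")
for q,z in (("lever_ball",.137),("dimmer",0)):
  for d in finder.tip_of("wrist",q): print(q,d, onz(c,d["position"],z))
p=np.array([.494,-.406,.05]);ax=np.array([.993,.117,0])
for L in (.75,.86,.95,1.04): print(L,proj(c,p+.09*(np.sin(L-.7)*ax+np.array([0,0,np.cos(L-.7)]))), "mark",proj(c,p+.05*(np.sin(L-.7)*ax+np.array([0,0,np.cos(L-.7)]))+.02*np.array([-.117,.993,0])))
cv2.imwrite("pics/c9.png",cv2.resize(cv2.imread("pics/w9.png")[60:240,150:350],(600,540),interpolation=cv2.INTER_CUBIC))
E
```

```text
time: 28.33
eef_pos: [0.4443, -0.3912, 0.3136]
eef_rot: [-0.061, 0.998, -0.0, 0.0]
ft_force: [-0.1, -0.1, -1.0]
opening: 0.0004
finger_force: 0.0
[ 0.4443 -0.3912  0.3136]
lever_ball {'position': [240.1, 232.1], 'conf': 0.67} [ 0.5216 -0.3982  0.137 ]
dimmer {'position': [244.5, 179.7], 'conf': 0.72} [ 0.5004 -0.3998  0.    ]
0.75 [235.6579 212.9017] mark [254.3199 199.0211]
0.86 [235.8093 221.0087] mark [254.2946 203.1908]
0.95 [235.9688 227.1095] mark [254.2748 206.3854]
1.04 [236.157  232.6607] mark [254.2558 209.3512]
```

View pics/c9.png

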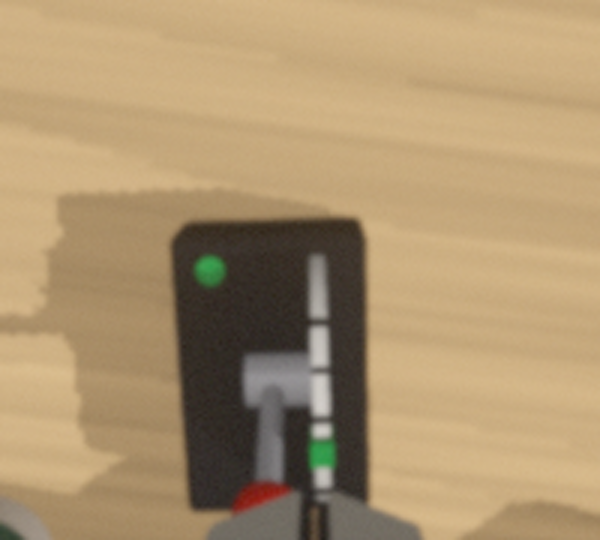

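```bash
python3 -m crank '[0,0,0,2.5,0,0,-1,0,0,0,2.5,0,0,-1,0,0,0,2.5,0,0,-1,0,0,0,0,0,0,-1,0,0,0,0,0,0,-1,0,0,0,0,0,0,-1]'
python3 - <<'E'
from h import *
np.set_printoptions(precision=4,suppress=True)
s=sensors.sense(); print(s["eef_pos"])
c,im=snap("wrist","w10.png")
for d in finder.tip_of("wrist","lever_ball"): print(d, onz(c,d["position"],.137))
h=cv2.cvtColor(im,cv2.COLOR_RGB2HSV)
for nm,m in (("red",cv2.inRange(h,(0,150,80),(8,255,255))|cv2.inRange(h,(172,150,80),(180,255,255))),("green",cv2.inRange(h,(45,90,60),(85,255,255)))):
  for k in cv2.findContours(m,0,2)[0]:
    if cv2.contourArea(k)>12: print(nm,cv2.boundingRect(k),np.round(cv2.minEnclosingCircle(k)[0],1))
p=np.array([.494,-.406,.05]);ax=np.array([.993,.117,0]);print("pivot",proj(c,p))
for L in (.86,.95,1.04): print(L,proj(c,p+.09*(np.sin(L-.7)*ax+np.array([0,0,np.cos(L-.7)]))), "mark",proj(c,p+.055*(np.sin(L-.7)*ax+np.array([0,0,np.cos(L-.7)]))+.021*np.array([-.117,.993,0])))
cv2.imwrite("pics/c10.png",cv2.resize(cv2.imread("pics/w10.png")[60:240,150:350],(600,540),interpolation=cv2.INTER_CUBIC))
E
```

```text
time: 28.98
eef_pos: [0.5189, -0.3919, 0.3118]
eef_rot: [-0.061, 0.998, 0.001, -0.001]
ft_force: [-0.3, 0.2, -0.9]
opening: 0.0004
finger_force: 0.0
[ 0.5189 -0.3919  0.3118]
{'position': [247.3, 165.8], 'conf': 0.72} [ 0.5198 -0.3994  0.137 ]
{'position': [407.5, 286.4], 'conf': 0.6} [ 0.6395 -0.1988  0.137 ]
red (77, 197, 57, 75) [104. 236.]
red (234, 156, 26, 24) [246.6 167.4]
green (248, 328, 6, 5) [250.5 330. ]
green (117, 307, 17, 26) [125.  320.2]
green (493, 170, 19, 33) [508.8 185.9]
green (260, 145, 11, 11) [265.5 150. ]
green (57, 122, 54, 49) [ 83.5 145. ]
green (219, 85, 12, 12) [224.8  90.6]
pivot [245.7536 129.484 ]
0.86 [243.7699 154.6459] mark [263.5601 143.6266]
0.95 [243.8514 161.9341] mark [263.4788 147.7895]
1.04 [243.9495 168.7266] mark [263.3891 151.73  ]
```

View pics/c10.png

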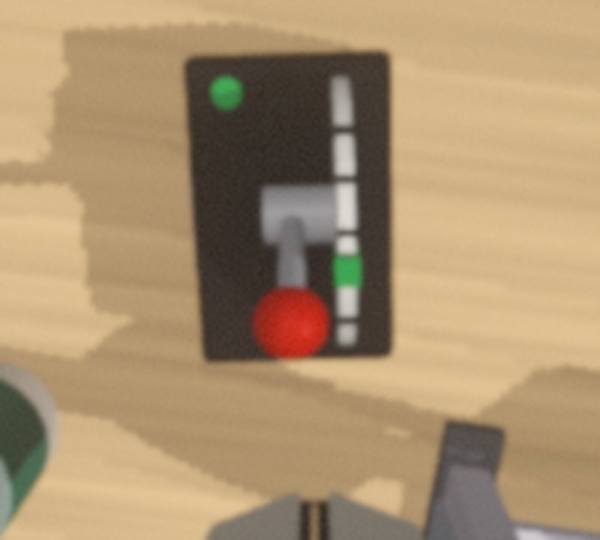

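Ball at (247,167), green mark at (265,150): against the projected geometry the lever stands at about 0.97, so it is done. Now to the thermometer.

```bash
python3 -m crank '[0,0,0,-2.5,3,1.5,-1,0,0,0,-2,3.6,0,-1,0,0,0,-1.5,3.8,0,-1,0,0,0,0,4.1,0,-1,0,0,0,0,4.1,0,-1,0,0,0,0,4.1,0,-1,0,0,0,0,4.1,0,-1,0,0,0,0,4.1,0,-1,0,0,0,0,4.1,0,-1,0,0,0,0,4.1,0,0,0,0,0,0,4.1,0,1,0,0,0,0,4.1,0,1]'
python3 -m crank '[0,0,0,0.5,4.1,0,1,0,0,0,0.5,4.1,0,1,0,0,0,0.5,4.1,0,1,0,0,0,1,4,0,1,0,0,0,1,4,0,1,0,0,0,1,4,0,1,0,0,0,1,4,-1,1,0,0,0,0,4,-1,1,0,0,0,0,0,-3,1,0,0,0,0,0,0,1,0,0,0,0,0,0,1]'
python3 - <<'E'
from h import *
np.set_printoptions(precision=4,suppress=True)
s=sensors.sense(); print(s["eef_pos"],s["q"])
c,im=snap("wrist","w11.png")
for q,z in (("thermo_grip",.024),("thermo_lens",.024),("mat",0)):
  for d in finder.tip_of("wrist",q)[:3]: print(q,d, onz(c,d["position"],z))
h=cv2.cvtColor(im,cv2.COLOR_RGB2HSV); m=cv2.inRange(h,(5,170,110),(18,255,255))
k=max(cv2.findContours(m,0,2)[0],key=cv2.contourArea); b=cv2.boxPoints(cv2.minAreaRect(k)); print(b.tolist()); print(np.array([onz(c,p,.044) for p in b]))
E
```

```text
time: 30.08
eef_pos: [0.4586, 0.0826, 0.3286]
eef_rot: [-0.061, 0.998, -0.0, 0.001]
ft_force: [1.3, 0.8, -0.1]
opening: 0.0156
finger_force: 0.0
time: 31.0
eef_pos: [0.5137, 0.4023, 0.277]
eef_rot: [-0.061, 0.998, -0.001, -0.002]
ft_force: [0.1, -0.6, 0.4]
opening: 0.0886
finger_force: 0.0
[0.5137 0.4023 0.277 ] [ 0.5473  0.5651  1.0292 -0.0005  1.5518 -1.1456]
thermo_grip {'position': [263.5, 156.1], 'conf': 0.85} [0.5178 0.4133 0.024 ]
thermo_lens {'position': [253.3, 191.6], 'conf': 0.68} [0.566  0.4062 0.024 ]
thermo_lens {'position': [340.6, 3.7], 'conf': 0.46} [0.3367 0.476  0.024 ]
mat {'position': [264.2, 138.1], 'conf': 0.57} [0.4986 0.4123 0.    ]
[[235.85064697265625, 181.5601806640625], [261.6431884765625, 84.83818817138672], [298.92535400390625, 94.78009033203125], [273.1328125, 191.5020751953125]]
[[0.5495 0.3827 0.044 ]
 [0.433  0.3996 0.044 ]
 [0.4385 0.4431 0.044 ]
 [0.5566 0.4299 0.044 ]]
```

View pics/w11.png

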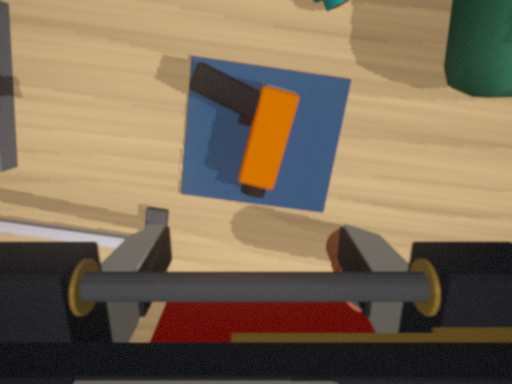

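Barrel box is (236,182)–(299,95) with the lens at bottom (253,191): grip point ≈ (0.514,0.411), yaw −7°. Grasping.

```bash
python3 -m crank '[0,0,-7.1,0,0.5,-3,1,0,0,-7.1,0.1,0.4,-3.5,1,0,0,0,0,0,-4,1,0,0,0,0,0,-4,1,0,0,0,0,0,-4,1,0,0,0,0,0,-4,1,0,0,0,0,0,-2.7,1,0,0,0,0,0,-1,1,0,0,0,0,0,-0.5,1,0,0,0,0,0,0,1,0,0,0,0,0,0,-1,0,0,0,0,0,0,-1]' 40
python3 -m crank '[0,0,0,0,0,0,-1,0,0,0,0,0,0,-1,0,0,0,0,0,0,-1,0,0,0,0,0,0,-1,0,0,0,0,0,0,-1,0,0,0,0,0,0,-1]' 40
```

```text
time: 32.2
eef_pos: [0.517, 0.4134, 0.014]
eef_rot: [0.063, 0.998, 0.001, 0.002]
ft_force: [0.3, -0.5, -0.4]
opening: 0.083
finger_force: 0.0
time: 32.7
eef_pos: [0.5155, 0.4126, 0.0113]
eef_rot: [0.063, 0.998, 0.0, 0.0]
ft_force: [0.1, -0.2, 3.1]
opening: 0.0458
finger_force: 40.0
```

```bash
python3 -m crank '[0,0,0,0,0,2,-1,0,0,0,0,0,3.5,-1,0,0,0,-1,0,3.8,-1,0,0,0,-1,0,3.8,-1,0,0,0,-1.5,0,3.5,-1,0,0,0,-1.5,-2,2,-1,0,0,0,-1,-3.5,0,-1,0,0,1,-0.5,-4,0,-1,0,0,1,0,-4,0,-1,0,0,1,0,-4,0,-1,0,0,1,0,-4,0,-1,0,0,1,0,-4,0,-1]'
python3 -m crank '[0,0,1,0,-4,0,-1,0,0,0,0,-4,0,-1,0,0,0,0,-4,0,-1,0,0,0,0,-3,-1,-1,0,0,0,0,-1.5,-1,-1,0,0,0,0,0,-1,-1,0,0,0,0,0,-1,-1,0,0,0,0,0,-1,-1,0,0,0,0,0,0,-1,0,0,0,0,0,0,-1]'
python3 - <<'E'
from h import *
np.set_printoptions(precision=4,suppress=True)
s=sensors.sense(); print(s["eef_pos"],s["opening"],s["finger_force"])
c,im=snap("scene","s12.png")
t,im=snap("top","t12.png")
for q in ("lamp_face","thermo_lens","thermo_grip"):
  P=[finder.tip_of(n,q) for n in ("top","scene")]
  print(q,[[(round(d["conf"],2),d["position"]) for d in p[:3]] for p in P], tri([ray(t,P[0][0]["position"]),ray(c,P[1][0]["position"])]) if P[0] and P[1] else "")
a=cv2.imread("pics/s12.png")[170:300,180:380];b=cv2.imread("pics/t12.png")[110:250,180:330]
cv2.imwrite("pics/c12.png",np.hstack([cv2.resize(a,(480,312),interpolation=cv2.INTER_CUBIC),cv2.resize(b,(318,312),interpolation=cv2.INTER_CUBIC)]))
E
```

```text
time: 33.7
eef_pos: [0.4497, 0.1559, 0.1971]
eef_rot: [0.018, 1.0, -0.0, -0.0]
ft_force: [1.5, -0.4, -1.9]
opening: 0.0458
finger_force: 40.0
time: 34.53
eef_pos: [0.4501, -0.0074, 0.1469]
eef_rot: [0.01, 1.0, 0.0, -0.001]
ft_force: [0.6, -0.3, -2.1]
opening: 0.0458
finger_force: 40.0
[ 0.4501 -0.0074  0.1469] 0.04577202831392375 39.999606013298035
lamp_face [[(0.78, [236.7, 151.3])], [(0.69, [262.7, 243.4])]] [ 0.6087 -0.0164  0.1446]
thermo_lens [[(0.6, [106.0, 231.0])], [(0.68, [400.5, 233.3]), (0.56, [273.0, 215.5]), (0.25, [263.4, 211.3])]] [ 0.3258  0.489  -0.001 ]
thermo_grip [[(0.96, [113.7, 238.2]), (0.76, [233.5, 194.3])], [(0.59, [390.0, 219.3]), (0.45, [275.2, 205.9]), (0.17, [263.5, 269.9])]] [0.2988 0.4408 0.0433]
```

View pics/c12.png

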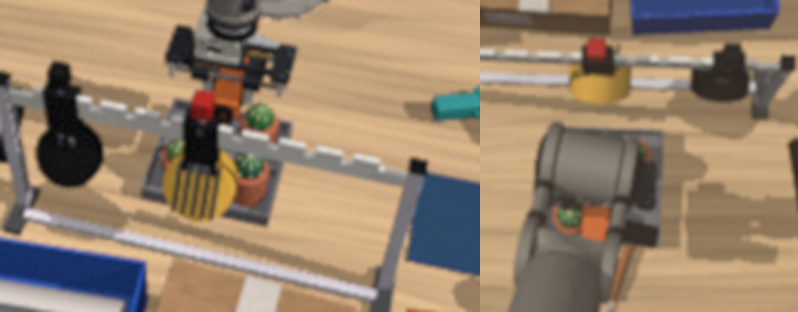

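Thermometer is held level in front of the lamp (orange barrel behind knob at crop (230,90)); it needs 1 cm down, then hold.

```bash
python3 -m crank '[0,0,0,0,-0.2,-0.5,-1,0,0,0,0,-0.2,-0.5,-1,0,0,0,0,0,0,-1,0,0,0,0,0,0,-1,0,0,0,0,0,0,-1,0,0,0,0,0,0,-1,0,0,0,0,0,0,-1,0,0,0,0,0,0,-1,0,0,0,0,0,0,-1,0,0,0,0,0,0,-1,0,0,0,0,0,0,-1,0,0,0,0,0,0,-1]'
python3 - <<'E'
from h import *
c,im=snap("scene"); print([(round(d["conf"],2),d["position"]) for d in finder.tip_of("scene","thermo_lens")])
s=sensors.sense()["eef_pos"]; 
for dz in (-.03,0,.03): print(proj(c,s+np.array([.055,-.001,.013+dz])))
print(proj(c,s+np.array([0,0,.013])),[(round(d["conf"],2),d["position"]) for d in finder.tip_of("scene","thermo_grip")])
E
python3 -m crank '[0,0,0,0,0,0,-1,0,0,0,0,0,0,-1,0,0,0,0,0,0,-1,0,0,0,0,0,0,-1,0,0,0,0,0,0,-1,0,0,0,0,0,0,-1,0,0,0,0,0,0,-1,0,0,0,0,0,0,-1,0,0,0,0,0,0,-1,0,0,0,0,0,0,-1,0,0,0,0,0,0,-1,0,0,0,0,0,0,-1]'
```

```text
time: 35.93
eef_pos: [0.4505, -0.0114, 0.1372]
eef_rot: [0.01, 1.0, 0.0, 0.0]
ft_force: [0.3, -0.1, -2.5]
opening: 0.0456
finger_force: 40.0
[(0.72, [399.1, 233.1]), (0.5, [273.9, 218.7])]
[270.7843321  225.79428954]
[270.99382095 220.73680787]
[271.20933645 215.53383066]
[274.30075342 209.83946599] [(0.61, [390.4, 219.6]), (0.56, [273.8, 207.4])]
time: 37.08
eef_pos: [0.4505, -0.0114, 0.1372]
eef_rot: [0.01, 1.0, 0.0, 0.0]
ft_force: [-0.2, 0.5, -1.9]
opening: 0.0459
finger_force: 40.0
```

```bash
python3 -m crank '[0,0,-5,0,0,0,-1,0,0,0,0,0,0,-1,0,0,0,0,0,0,-1,0,0,0,0,0,0,-1,0,0,0,0,0,0,-1,0,0,0,0,0,0,-1,0,0,0,0,0,0,-1,0,0,0,0,0,0,-1,0,0,0,0,0,0,-1,0,0,0,0,0,0,-1,0,0,0,0,0,0,-1,0,0,0,0,0,0,-1]'
python3 -m crank '[0,0,0,0,0,0,-1,0,0,0,0,0,0,-1,0,0,0,0,0,0,-1,0,0,0,0,0,0,-1,0,0,0,0,0,0,-1,0,0,0,0,0,0,-1,0,0,0,0,0,0,-1,0,0,0,0,0,0,-1,0,0,0,0,0,0,-1,0,0,0,-0.5,0,2,-1,0,0,0,-0.5,2,2,-1,0,0,0,0,3,2,-1]'
python3 -m crank '[0,0,0,0,4,0,-1,0,0,0,0,4,0,-1,0,0,0,0,4,0,-1,0,0,0,0,4,0,-1,0,0,0,0,4,0,-1,0,0,0,0,4,0,-1,0,0,0,0,4,0,-1,0,0,0,1,3.5,0,-1,0,0,0,2,2.9,0,-1,0,0,0,2,1.5,0,-1,0,0,0,2,1.5,0,-1,0,0,0,0.5,3.5,0,-1]'
python3 -m crank '[0,0,0,0,0.5,-3,-1,0,0,0,0,0,-4,-1,0,0,0,0,0,-4,-1,0,0,0,0,0,0,-1,0,0,0,0,0,0,-1]'
```

```text
time: 38.08
eef_pos: [0.4505, -0.0114, 0.1372]
eef_rot: [0.054, 0.999, 0.0, -0.0]
ft_force: [-0.4, -0.4, -2.2]
opening: 0.0458
finger_force: 40.0
time: 39.08
eef_pos: [0.4397, 0.0376, 0.1976]
eef_rot: [0.056, 0.998, -0.0, -0.001]
ft_force: [1.0, -0.2, -2.4]
opening: 0.0459
finger_force: 40.0
time: 40.08
eef_pos: [0.5186, 0.4456, 0.1966]
eef_rot: [0.056, 0.998, -0.001, 0.001]
ft_force: [0.6, 0.0, -2.2]
opening: 0.0457
finger_force: 40.0
time: 40.5
eef_pos: [0.5142, 0.4517, 0.085]
eef_rot: [0.054, 0.999, -0.002, -0.002]
ft_force: [0.9, 0.3, -1.1]
opening: 0.0459
finger_force: 40.0
```

```bash
python3 -m crank '[0,0,0,0,-2,0,-1,0,0,0,0,-1.9,0,-1,0,0,0,0,0,-3,-1,0,0,0,0,0,-2.5,-1,0,0,0,0,0,-1,-1,0,0,0,0,0,-0.5,-1,0,0,0,0,0,-0.2,-1,0,0,0,0,0,0,-1,0,0,0,0,0,0,-1]'
```

```text
time: 41.25
eef_pos: [0.5165, 0.4144, 0.0171]
eef_rot: [0.054, 0.999, 0.001, 0.001]
ft_force: [-0.2, -0.4, -2.1]
opening: 0.0463
finger_force: 40.0
```

```bash
python3 -m crank '[0,0,0,0,0,-0.4,-1,0,0,0,0,0,-0.2,-1,0,0,0,0,0,0,-1,0,0,0,0,0,0,0,0,0,0,0,0,0,0.4,0,0,0,0,0,0,0.8,0,0,0,0,0,0,1,0,0,0,0,0,0,1,0,0,0,0,0,0,1,0,0,0,0,0,3,1,0,0,0,0,0,4,1,0,0,0,0,0,4,1]'
python3 -m crank '[0,0,0,0,0,4,1,0,0,0,0,0,4,1,0,0,0,-2,0,4,1,0,0,0,-3,0,0,1,0,0,0,-3,0,0,1,0,0,0,-3,0,0,1,0,0,0,-3,0,0,1,0,0,0,0,0,0,1]'
python3 - <<'E'
from h import *
np.set_printoptions(precision=4,suppress=True)
s=sensors.sense(); print(s["time"],s["eef_pos"])
c,im=pots("top","t13.png"); greenpot(c,im)
for q in ("lamp_knob","lamp_face","lever_ball","thermo_grip","thermo_lens","fan_center","mat"): print(q,[(round(d["conf"],2),d["position"]) for d in finder.tip_of("top",q)[:3]])
snap("scene","s13.png")
a=cv2.imread("pics/s13.png")[150:320,100:440];b=cv2.imread("pics/t13.png")[110:270,80:400]
cv2.imwrite("pics/c13.png",np.vstack([cv2.resize(a,(580,290),interpolation=cv2.INTER_CUBIC),cv2.resize(b,(580,290),interpolation=cv2.INTER_CUBIC)]))
E
```

```text
time: 42.25
eef_pos: [0.5147, 0.413, 0.1191]
eef_rot: [0.054, 0.999, -0.001, -0.001]
ft_force: [0.8, 0.2, 0.1]
opening: 0.091
finger_force: 0.0
time: 42.92
eef_pos: [0.3719, 0.4136, 0.2369]
eef_rot: [0.052, 0.999, -0.0, -0.001]
ft_force: [-0.4, 0.4, -0.0]
opening: 0.0917
finger_force: 0.0
42.9167 [0.3719 0.4136 0.2369]
top pot 0.57 [225. 204.] [0.4253 0.0312 0.053 ]
top pot 0.44 [239. 193.] [ 0.4669 -0.0186  0.053 ]
green [134. 248.  14.] [0.2624 0.3556 0.09  ]
green [ 72. 238.  10.] [0.2989 0.5796 0.09  ]
green [ 48. 245.  37.] [0.2733 0.6621 0.09  ]
green [222. 206.   5.] [0.4169 0.0412 0.09  ]
green [252. 179.   5.] [ 0.5148 -0.0672  0.09  ]
green [222. 179.   5.] [0.5152 0.0422 0.09  ]
green [391. 177.   8.] [ 0.5264 -0.5836  0.09  ]
green [362. 100.  35.] [ 0.8215 -0.4818  0.09  ]
lamp_knob [(0.57, [236.6, 132.1])]
lamp_face [(0.88, [234.4, 150.2]), (0.74, [127.7, 183.2]), (0.43, [294.2, 145.4])]
lever_ball [(0.41, [342.5, 179.3]), (0.18, [252.8, 179.7])]
thermo_grip [(0.89, [124.9, 183.2]), (0.52, [115.1, 240.2]), (0.38, [132.4, 183.4])]
thermo_lens [(0.81, [107.8, 230.1]), (0.75, [128.5, 167.0])]
fan_center [(0.84, [293.9, 148.4])]
mat [(0.73, [128.3, 184.8])]
```

View pics/c13.png

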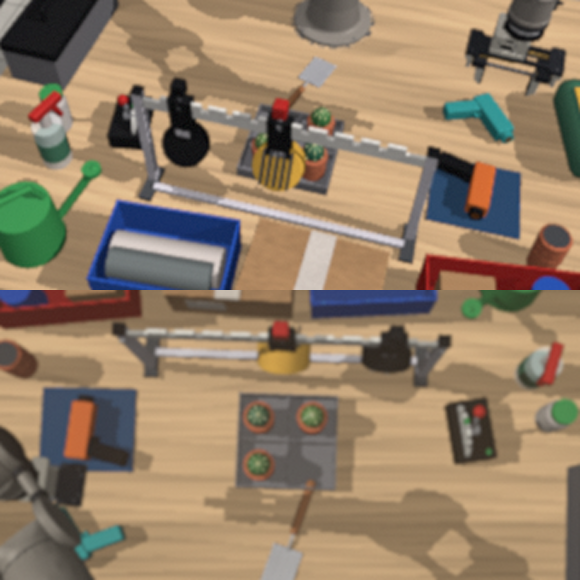

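All is in place: three pots in the tray, the lamp in the middle notch, the thermometer flat on its mat. One last lever check from the top view.

```bash
python3 - <<'E'
from h import *
t=cam("top"); im=cv2.imread("pics/t13.png")[160:215,315:370]; h=cv2.cvtColor(im,cv2.COLOR_BGR2HSV)
m=cv2.inRange(h,(0,120,80),(8,255,255))|cv2.inRange(h,(172,120,80),(180,255,255)); M=cv2.moments(m); print("ball px",M["m10"]/M["m00"]+315,M["m01"]/M["m00"]+160)
p=np.array([.495,-.405,.05]);ax=np.array([.993,.117,0])
for L in (.86,.95,1.04,1.13): print(L,proj(t,p+.09*(np.sin(L-.7)*ax+np.array([0,0,np.cos(L-.7)]))))
E
```

```text
ball px 344.05555555555554 176.37037037037038
0.86 [345.50330574 179.29197867]
0.95 [345.09804601 177.18516627]
1.04 [344.65836609 175.16331214]
1.13 [344.18857888 173.24476999]
```

```bash
python3 - <<'E'
from h import *
np.set_printoptions(precision=4,suppress=True)
i=optics.camera_info("wrist");K=np.array(i["intrinsics"]);T=np.eye(4);T[:3,:3]=R.from_quat([-.061,.998,0,0]).as_matrix();T[:3,3]=[.5189,-.3919,.3118]
W=T@np.array(i["T_tool_cam"]);Rc=W[:3,:3].T;c=(K,Rc,-Rc@W[:3,3])
w=np.array([onz(c,np.array(q)/3+[150,60],.05) for q in ((187,62),(388,55),(392,352),(205,358))]); ax=w[2]+w[3]-w[0]-w[1]; print(np.linalg.norm(ax)/2); ax/=np.linalg.norm(ax); p=w.mean(0); print(p,ax)
ay=np.array([-ax[1],ax[0],0])
for L in (.86,.95,1.04): 
    u=np.sin(L-.7)*ax+np.array([0,0,np.cos(L-.7)]); print(L,proj(c,p+.09*u),proj(c,p+.055*u+.021*ay))
E
```

```text
0.12378538916911241
[ 0.4963 -0.4036  0.05  ] [0.9882 0.1529 0.    ]
0.86 [246.5567 156.7097] [265.9526 144.8052]
0.95 [246.8886 163.9521] [266.0144 148.9521]
1.04 [247.2205 170.6955] [266.0603 152.8749]
```

```bash
python3 -c "
from bench import sign_off
print(sign_off())"
```

```text
the job is handed in; nothing more can be done
None
```

I handed the job in with all steps carried out, but `sign_off` returned no verdict: three cacti upright in the tray, lamp in the middle notch, lever at about 0.97 rad (green mark 0.95, estimated from images), lamp checked with the thermometer, and the thermometer flat on its mat.

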